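# Hardness-test a rubber instrument foot and sort it

## Task

Take the rubber instrument foot from its wooden cradle, lay it rubber side up in the open end of the tester's channel, clear of the blue head, and let go; then take its outer end, slide it up to the end stop so that its ringed spot is under the pin, and only then press the black button fully down, hold it a moment and let it come back up. The red hand keeps the highest reading: lay the foot flat, rubber side up, inside the green tray if the hand points into the green sector (the pin sank well into soft rubber), inside the red tray if into the red sector (hardened), in either if it points into the narrow yellow one. Leave the flux bottle, the solder spool and the mug where they are.

Things in the scene. Friction and masses are not known exactly. Their poses are not given: they have to be found in the camera images.
- foot_mid (a point): centre (half-way up) of the loose rubber instrument foot: a bar 170 mm long (its y axis), 36 mm wide (x), 30 mm high (z), 0.2 kg; lower 16 mm aluminium, upper 14 mm black rubber with a yellow-ringed test spot, 21 mm across, in the middle of its top. Both ends are alike. How hard the rubber is at the spot is hidden and differs every time.
- cradle: fixed wooden cradle where the foot lies at first along its y axis; 60 x 190 mm, origin at the centre of its underside. Floor 6 mm thick. Walls up to z 30 mm enclose the foot's two ends (with 4 mm of play); between y -50 and +50 mm its sides are open, so grip it there across its width and lift it straight up (its top is at z 36 mm).
- tester: fixed hardness tester, origin on the table directly below the pin axis, z up. A straight channel runs along its y axis: floor at z 12 mm, guide rails 8 mm high at x -26 to -21 and +21 to +26 mm (42 mm between), from the end stop (face at y -86 mm, top z 32 mm) to the open end at y +172 mm. With the foot against the stop its centre is within 1 mm of the pin axis.
- channel_open (a point): point on the channel floor (z 12 mm) at tester y +130 mm: a foot laid with its centre here, lengthways, is clear of the head; its outer end then overhangs the channel's open end, which is fine.
- pin_rest (a point): tip of the steel pin at rest, on the tester's z axis at z 54.5 mm, 12.5 mm above the top of a foot in the channel. It hangs under the blue head, which spans tester y -14 to +14 mm, z 73 to 109 mm, from x -23 mm back to the column (x +53 to +87 mm).
- dial (a point): centre of the face of the round white dial, 72 mm across, carried by the ram beside the head (it goes down and up with the button), facing the robot and tilted up 45 degrees; it holds a black needle and, in front of it, the red hand.
- button_top (a point): centre of the top of the round black push button (40 mm across) on the ram above the pin axis, 152.5 mm above the table when up. It is pressed straight down 22 mm to its stop and springs back by itself.
- ram (a joint): downward travel of the button and ram, m: 0 up, 0.022 fully down at its stop. It needs about 3 N to start and up to 12 N near the bottom (its own spring plus the pin's).
- red_hand (a joint): angle of the red dial hand, rad, clockwise as the robot sees it, from 0 at the left to 2.5 at the right (1.25 is straight up). The needle drives it up, 0.25 rad for each mm the pin is pushed back, and it stays at the highest value: deep sinking reads low. Sectors: green below 1.0 (soft), yellow 1.0 to 1.2, red above 1.2 (hardened). Fully pressed, a foot reads 0.1 to 2.2.
- green_tray: fixed green tray, 96 mm (x) by 200 mm (y), 16 mm high, walls and floor 3 mm thick, origin at the centre of its underside; the foot lies in it lengthways along the tray's y axis, its underside then at z 3 mm.
- red_tray: fixed red tray, the same size and frame as the green one.
- power_module: fixed tall electronics module with white covers standing between the work places: about 320 mm long and 120 mm wide, slanting from the middle of the desk's front away to the back, up to 190 mm high; carry the foot over or round it.
- flux_bottle: loose white flux bottle with red cone cap, 35 x 34 x 94 mm, origin at its underside; a bystander.
- solder_spool: loose spool of solder, 56 mm across, 32 mm high, origin at its underside; a bystander.
- mug: loose blue-green mug, 85 x 115 x 92 mm, origin at its underside; a bystander.

How it is judged (in metres and radians):
On the way, in this order (a step that is already met when the one before it is completed fails the run):
1. the foot lies in the channel, rubber up, clear of the head, and is let go (x of foot_mid in the frame of tester between -0.008 and 0.008 m and z of foot_mid in the frame of tester below 0.032 m and angle between foot_mid's own z axis and vertical below 0.08 rad and y of foot_mid in the frame of tester above 0.085 m and contact force between the fingers and foot below 0.1 N and linear speed of foot below 0.02 m/s), for 0.15 s.
2. the foot lies in the channel with its test spot under the pin, the button still up (x of foot_mid in the frame of tester between -0.008 and 0.008 m and z of foot_mid in the frame of tester below 0.032 m and angle between foot_mid's own z axis and vertical below 0.08 rad and y of foot_mid in the frame of tester between -0.007 and 0.007 m and value of joint ram below 0.003 m), for 0.1 s.
3. the button is pressed fully down, with the test spot under the pin (x of foot_mid in the frame of tester between -0.008 and 0.008 m and z of foot_mid in the frame of tester below 0.032 m and angle between foot_mid's own z axis and vertical below 0.08 rad and y of foot_mid in the frame of tester between -0.007 and 0.007 m and value of joint ram above 0.0205 m), for 0.2 s.
At the end, for the whole second after the job is handed in: The foot lies at rest, flat and rubber side up (within 0.1 rad), inside a tray (its centre within 35 mm across and 20 mm along of the tray's centre, on the tray's floor): the green tray if the red hand reads below 1.0 rad, the red tray if above 1.2 rad, either one between; the button is up again (((x of foot_mid in the frame of green_tray between -0.035 and 0.035 m and y of foot_mid in the frame of green_tray between -0.02 and 0.02 m and z of foot_mid in the frame of green_tray below 0.025 m and value of joint red_hand below 1.2 rad) or (x of foot_mid in the frame of red_tray between -0.035 and 0.035 m and y of foot_mid in the frame of red_tray between -0.02 and 0.02 m and z of foot_mid in the frame of red_tray below 0.025 m and value of joint red_hand above 1 rad)) and angle between foot_mid's own z axis and vertical below 0.1 rad and linear speed of foot below 0.02 m/s and value of joint ram below 0.003 m and value of joint red_hand above 0.05 rad); the robot touches nothing.
It fails at once if the button is pressed more than 8 mm while the test spot is not under the pin (within 9 mm) (value of joint ram above 0.008 m and horizontal distance between foot_mid and tester above 0.009 m).
It fails at once if the flux bottle, the solder spool or the mug is moved more than 30 mm (distance of any of flux_bottle, solder_spool, mug from where it was at the start of the episode above 0.03 m).
It also fails if it takes over 72 s, if anything falls off the work surface, if the arm or the gripper's body presses on something with over 40 N, if the wrist force passes 120 N, or if a joint passes its speed limit or range.

## Robot

A 6-joint arm with a two-finger parallel gripper is mounted at the origin on a cart in front of the work surface, level with it; the furniture and walls round the work are solid. World frame = base frame: x ahead of the robot, y to its left, z up, the work surface at z = 0. Lengths are in mm, angles in degrees, forces in N, time in s.
With the tool pointing down it reaches from about 300 to 875 mm from the base axis. Payload 4.2 kg.
Tool frame: the origin (TCP) lies at the very end of the fingers, on their centre line; the grasp point (between the pads) lies manip.grip_point_offset behind it (manip.grip_point_offset is the distance from the TCP to the grasp point, in mm); z points along the fingers, y is the line along which they close (so a half turn about z gives the same grasp; the last joint's range is limited). The gripper opens to 85 mm and grips with 20 to 120 N. Pads are 22 mm wide; open, the fingers measure 114 mm over their backs; the gripper's body (76 mm by 85 mm) begins 54 mm behind the grasp point. The pads swing forward as they close: fully open they stand 13 mm farther back than shut.
Start: joints at [-71.047, 18.312, 89.639, -0, 72.044, -1.146], TCP at [197.602, -539.995, 231.338] pointing down, gripper open.
Joint ranges: [-177.97, 177.97], [-48.28, 115.42], [12.27, 149.76], [-77.06, 257.06], [2.81, 150.46], [-146.56, 146.56]. Speed limits (degrees/s): [147.25, 147.25, 180, 180, 180, 180].

## Interface

Orientations are given as a 3x3 rotation matrix whose columns are the frame's x, y, z axes.
In Python, from station import manip gives the robot as it stands. The module is installed in compiled form; this text tells all that it offers.
- The arm moves only by the shell command python3 -m handwheel 'ROWS' [FORCE]. ROWS is a JSON object of lists of equal length, an entry for each row: "hand": the closure, from -1 (fully open) to 1 (shut), so that 0 is half open; "translation": the shift along the world's x, y, z in mm, a list of three; "turn": the turn, a rotation vector about the world's x, y, z in rad, a list of three. A call has 1 to 20 rows; each row shifts and turns the commanded pose from where the row before left it; what a row does not reach is not made up. A row lasts 1/8 s, in which the tool goes at most 62.5 mm and 10.7 degrees, less where a joint would pass 70% of its speed; a pose out of reach is approached as far as the arm can. A call with a gripper value outside its range is refused whole. The fingers move at their own pace and stop on an object; FORCE is the grip in N (left out, the last holds). Time passes only in rows, so rows that do not move let the fingers close. It gives the time, the measured TCP pose, the force, the opening and the grip force at its end, in the units of the state.
- manip.get_state(): the state, without advancing time (a new reading comes with each control period).
- manip.grab_frame(name): name is "side" or "top"; returns (picture, depth): 480x640x3 uint8, blue, green, red; 480x640 float32, mm along the optical axis (not along the pixel's ray), 0 where there is no reading.
- manip.camera_info(name): a dict with "fx", "fy", "cx", "cy" (pixels), "rvec" (rotation vector, rad) and "tvec" (3), from world to camera coordinates, as OpenCV has them. Camera axes: x right, y down, z forward; pixel columns grow to the right and rows downward; lengths in mm; the calibration is good to about 2 mm. A picture is of the moment at which its call begins. camera_info takes no time and is no camera call.
- manip.hand_in(): hands the job in; it is judged then, once.
The state is a dict: "clock": time; "q": joint angles; "qd": joint speeds; "tau": joint torques, N m; "tcp_pos": TCP position; "orientation": TCP orientation; "wrist_force": force on the tool from outside, world axes, zero at the start; "wrist_torque": the same for the moment, N m; "grip_width": opening from 0.0 (shut) to 1.0 (fully open); "finger_force": force on a finger pad.
Only numpy, scipy, OpenCV 4.12 (cv2) and the standard library are available. Lean on these libraries where they do the work, as an engineer would, in place of code of your own. Each camera call takes 0.05 s, during which the arm holds its last target. There are 200 camera calls.

## Working session

There is one attempt and no reset: what is moved stays moved. The work goes in short steps, Python scripts to look and compute and a shell command to move; the robot and the scene stay as the last step left them, time stands still between calls to the robot, and variables do not carry over. Pictures are saved under pics/ and viewed, at most 10 in all, crops included, and the job is handed in when it is done.

```bash
mkdir -p pics
cat > h.py <<'E'
import numpy as np, cv2
from station import manip
def cam(n):
    c=manip.camera_info(n); R=cv2.Rodrigues(np.array(c["rvec"],float))[0]; return c,R,np.array(c["tvec"],float).ravel()
def cloud(n,d):
    c,R,t=cam(n); v,u=np.mgrid[0:480,0:640]
    P=np.stack([(u-c["cx"])/c["fx"]*d,(v-c["cy"])/c["fy"]*d,d],-1)
    return (P-t)@R
def ray(n,u,v,z):
    c,R,t=cam(n); o=-R.T@t; d=R.T@np.array([(u-c["cx"])/c["fx"],(v-c["cy"])/c["fy"],1]); return o+d*(z-o[2])/d[2]
def proj(n,p):
    c,R,t=cam(n); q=R@np.array(p,float)+t; return c["fx"]*q[0]/q[2]+c["cx"],c["fy"]*q[1]/q[2]+c["cy"]
E
python3 - <<'E'
from h import *
for n in("top","side"):
    im,d=manip.grab_frame(n); cv2.imwrite(f"pics/{n}0.png",im); np.savez(f"{n}0.npz",im=im,d=d)
    c,R,t=cam(n); print(n,c["fx"],-R.T@t,R[2])
print(manip.grip_point_offset,manip.get_state())
E
```

```text
top 448.68981630326846 [ 440.57017132 -129.71874824 1449.85149782] [ 0.09107444 -0.00439327 -0.9958344 ]
side 469.232810772489 [368.84573281 965.9632688  726.40263177] [ 0.13979698 -0.86368053 -0.48426516]
18.700000000000003 {'clock': 0.1, 'q': array([-7.10465271e+01,  1.83467083e+01,  8.97003447e+01,  7.52557181e-04,
        7.20434821e+01, -1.14503408e+00]), 'qd': array([-0.00603535, -0.08776998, -0.11258077,  0.00345531,  0.06561833,
       -0.02216148]), 'tau': array([ 1.15011040e-03, -4.16406190e+01, -2.34704018e+01,  1.39329413e-04,
        4.89790706e-03,  2.28764344e-05]), 'tcp_pos': array([ 197.46288351, -539.57161884,  230.57276827]), 'orientation': array([[ 9.39104613e-01,  3.43631016e-01, -5.01410995e-04],
       [ 3.43631379e-01, -9.39103418e-01,  1.49852304e-03],
       [ 4.40622143e-05, -1.57957045e-03, -9.99998752e-01]]), 'wrist_force': array([-0.41590607, -0.13298051, -0.09284576]), 'wrist_torque': array([-0.00633288,  0.02897603,  0.00076386]), 'finger_force': 0.0, 'grip_width': 1.0020896850991952}
```

View pics/top0.png

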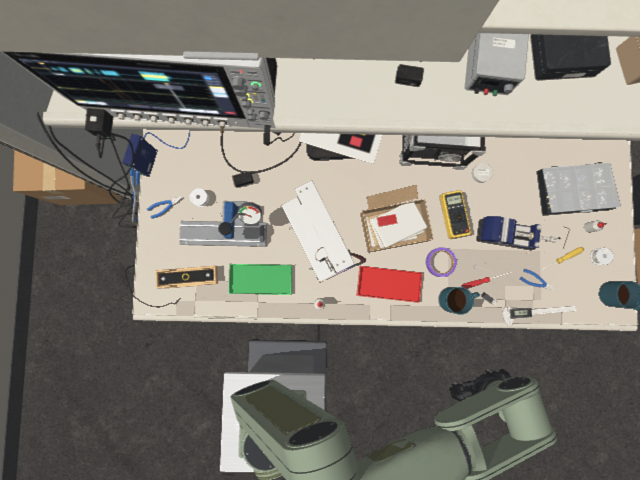

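View pics/side0.png

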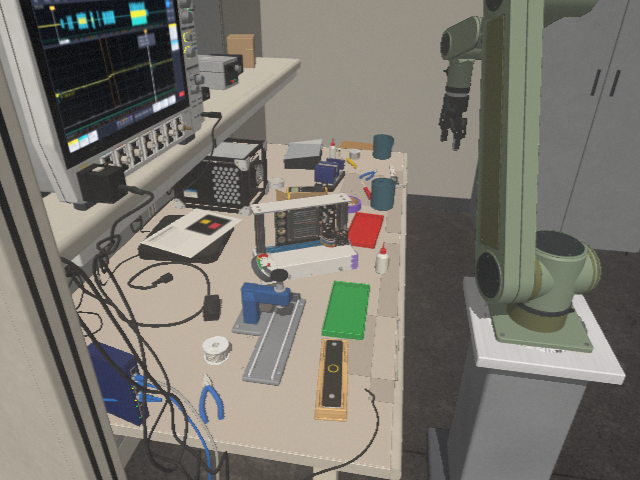

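The top view shows the cradle with the foot at about (187,277), the tester channel from (180,232) to (267,232) with its button near (226,230) and dial at (249,213). The green tray is at (262,279), the red at (390,284), and the flux bottle at (320,304). The side view agrees: the channel's open end is toward +y.

Run:
```python
from h import *
for n in("top","side"):
    f=np.load(n+"0.npz"); im,d=f["im"],f["d"]; P=cloud(n,d); hsv=cv2.cvtColor(im,cv2.COLOR_BGR2HSV); H,S,V=cv2.split(hsv)
    Z=P[...,2]; X=P[...,0];Y=P[...,1]; ok=d>0
    print(n,"table z",np.median(Z[ok&(abs(Z)<15)]))
    def rep(name,m):
        m=m&ok
        k,l,s,c=cv2.connectedComponentsWithStats(m.astype(np.uint8))
        if k<2: print(name,"none");return
        i=1+np.argmax(s[1:,4]); mm=l==i; q=P[mm]
        r=cv2.minAreaRect(q[:,:2].astype(np.float32))
        print(name,s[i,4],c[i].round(1),"med",np.median(q,0).round(1),"rect",np.round(r[0],1),np.round(r[1],1),round(r[2],1),"z5-95",np.percentile(q[:,2],[5,95]).round(1))
    work=(X>200)&(X<800)&(Z<200)&(Z>-10)
    rep("green",(H>45)&(H<75)&(S>120)&work)
    rep("red",((H<6)|(H>174))&(S>150)&(Z<30)&work&(Y<0))
    rep("wood",(H>8)&(H<24)&(S>90)&(Z>2)&(Z<45)&work&(Y>150))
    rep("foot",(V<60)&(Z>25)&(Z<50)&work&(X<480)&(Y>150))
    rep("button",(V<70)&(Z>140)&(Z<165)&work&(Y>80))
    rep("blue",(H>100)&(H<125)&(S>100)&(Z>60)&(Z<130)&work&(Y>0)&(Y<250))
    rep("railtops",(S<60)&(Z>14)&(Z<30)&work&(Y>100)&(Y<400)&(X>440)&(X<600))
    rep("floor",(S<60)&(Z>7)&(Z<15)&work&(Y>100)&(Y<400)&(X>440)&(X<600))
    cr=im[180:300,120:300] if n=="top" else im[260:430,190:370]
    cv2.imwrite(f"pics/{n}c.png",cv2.resize(cr,None,fx=4,fy=4,interpolation=cv2.INTER_CUBIC)[:600,:800])
```

```text
top table z 0.4395694278896569
green 1708 [260.4 278.7] med [448.5  51.6   2.7] rect [448.2  52.3] [ 89.6 197.8] 0.5 z5-95 [-2.3  8.5]
red 1800 [389.4 283.6] med [ 441.8 -362.1    3.1] rect [ 441.6 -360.9] [200.   92.9] 84.9 z5-95 [-2.  11.4]
wood 379 [187.  276.9] med [446.8 284.6  10.9] rect [450.5 284.4] [ 56.6 189.4] 5.7 z5-95 [ 2.9 32.2]
foot 404 [186.1 276.6] med [450.1 271.3  35.4] rect [450.3 282.6] [ 30.6 166.6] 5.9 z5-95 [30.5 40. ]
button 129 [225.2 228.1] med [592.3 141.  151.5] rect [592.1 141.1] [35.1 36.1] 85.0 z5-95 [146.9 156.5]
blue 193 [229.4 211. ] med [651.7 139.4 108.3] rect [646.4 141.1] [25.  61.8] 88.8 z5-95 [ 78.9 112.9]
railtops 172 [215.1 240.4] med [567.6 191.4  17.7] rect [564.1 207.4] [ 32.4 214.9] 3.8 z5-95 [14.3 22.8]
floor 548 [206.1 238.2] med [575.  232.5  11.4] rect [576.2 208.7] [217.5  46.2] 89.6 z5-95 [ 7.8 14.5]
side table z 0.05147777348019093
green 2074 [346.8 310.6] med [446.5  58.5   2.9] rect [446.3  52.6] [ 92.9 205.4] 0.4 z5-95 [ 0.3 14.4]
red 942 [364.7 229.3] med [ 437.9 -365.7    3. ] rect [ 439.6 -359.3] [211.9  94. ] 84.7 z5-95 [-0.1 14.8]
wood 1131 [332.3 387.1] med [439.  320.5  11.2] rect [449.1 286.5] [ 58.8 193.1] 5.9 z5-95 [ 3.9 31. ]
foot none
button 161 [278.9 274.7] med [589.9 148.3 151.6] rect [589.8 145. ] [36.4 34.6] 78.0 z5-95 [146.5 153.7]
blue 817 [262.5 295. ] med [631.3 154.9  98.1] rect [622.5 145.3] [106.3  28.2] 0.1 z5-95 [ 69.7 109.9]
railtops 206 [282.5 345.3] med [567.6 223.5  19.1] rect [569.3 208.5] [217.   11.9] 89.7 z5-95 [14.5 21.7]
floor 1366 [278.1 348.9] med [578.5 227.   11.6] rect [576.1 209.3] [ 47.7 218.4] 0.0 z5-95 [ 8.9 13.9]
```

View pics/topc.png

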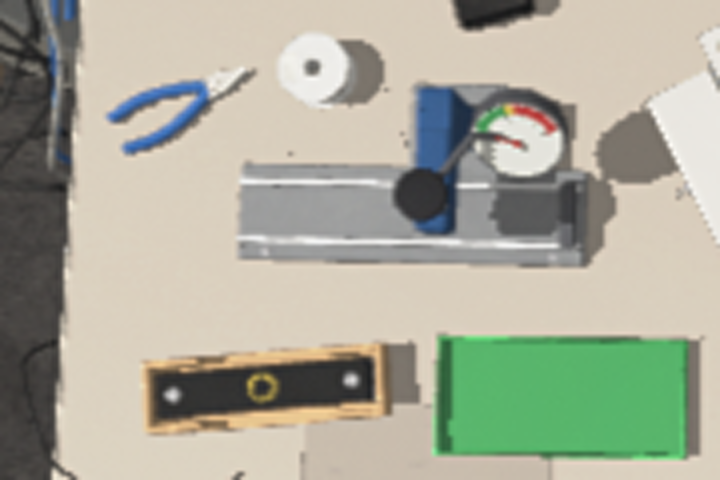

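View pics/sidec.png

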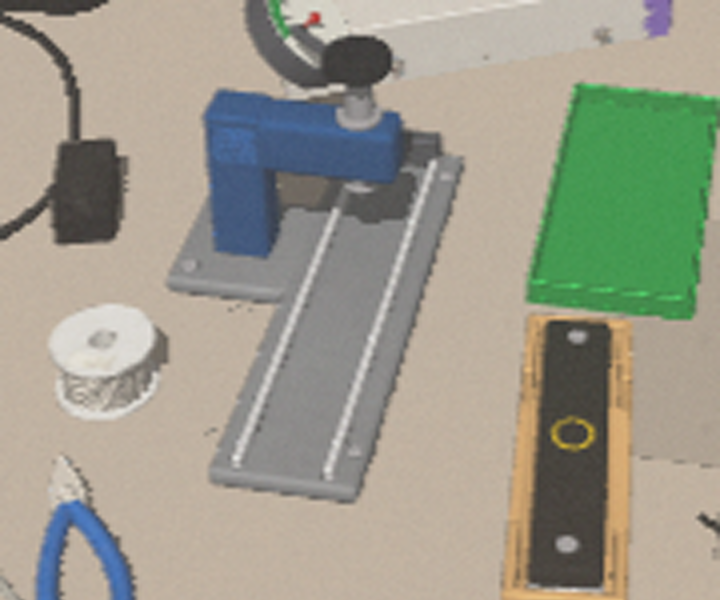

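Run:
```python
from h import *
for n in("top","side"):
    f=np.load(n+"0.npz"); im=f["im"]; P=cloud(n,f["d"]); H,S,V=cv2.split(cv2.cvtColor(im,cv2.COLOR_BGR2HSV))
    X,Y,Z=P[...,0],P[...,1],P[...,2]
    # ring: yellow near foot centre
    m=(H>20)&(H<35)&(S>110)&(V>90)&(abs(X-450)<20)&(abs(Y-285)<20)&(Z>24)
    v,u=np.nonzero(m); print(n,"ring",len(u),ray(n,(u.min()+u.max())/2,(v.min()+v.max())/2,36).round(1),ray(n,u.mean(),v.mean(),36).round(1))
    # rails: bright neutral
    m=(V>195)&(S<35)&(X>540)&(X<610)&(Y>165)&(Y<312)&(Z<30)
    v,u=np.nonzero(m); Q=np.array([ray(n,a,b,20) for a,b in zip(u,v)])
    for lo,hi in((535,575),(576,620)):
        q=Q[(Q[:,0]>lo)&(Q[:,0]<hi)]
        if len(q)<8: print("few",len(q)); continue
        p=np.polyfit(q[:,1],q[:,0],1); r=q[:,0]-np.polyval(p,q[:,1]); print("rail",len(q),"slope",p[0].round(4),"x@142",np.polyval(p,142).round(1),"x@272",np.polyval(p,272).round(1),"sd",r.std().round(1),"ymax",q[:,1].max().round(1))
    # gray tester footprint edges
    m=(S<45)&(V>90)&(V<190)&(Z>7)&(Z<16)&(X>540)&(X<610)&(Y>150)
    print("tester floor y max",np.percentile(Y[m],99).round(1))
    for s,(nm) in ((1,"button"),):
        m=(V<70)&(Z>140)&(Z<165)&(Y>80)&(Y<220)&(X>540)&(X<640); v,u=np.nonzero(m); print(nm,ray(n,u.mean(),v.mean(),152.5).round(1))
```

```text
top ring 27 [451.8 284.2  36. ] [451.7 284.4  36. ]
rail 199 slope 0.0411 x@142 547.1 x@272 552.4 sd 11.7 ymax 310.5
few 0
tester floor y max 313.9
button [592.  140.2 152.5]
side ring 40 [448.9 283.5  36. ] [449.5 284.   36. ]
rail 50 slope 0.0004 x@142 567.4 x@272 567.5 sd 0.8 ymax 310.8
few 0
tester floor y max 317.1
button [589.2 149.4 152.5]
```

Run:
```python
from h import *
n="top"
f=np.load(n+"0.npz"); im=f["im"]; g=im.min(2).astype(int); S=cv2.cvtColor(im,cv2.COLOR_BGR2HSV)[...,1]
for name,r0,r1 in(("up",222,231),("low",235,245)):
    pts=[]
    for u in list(range(185,219))+list(range(238,258)):
        col=g[r0:r1,u].astype(float); w=np.clip(col-170,0,None)*(S[r0:r1,u]<25)
        if w.sum()>20: pts.append(ray(n,u,(w*np.arange(r0,r1)).sum()/w.sum(),20))
    q=np.array(pts); 
    if len(q)<8: print("few"); continue
    p=np.polyfit(q[:,1],q[:,0],1); print(name,len(q),p[0].round(4),np.polyval(p,[142,272]).round(1),(q[:,0]-np.polyval(p,q[:,1])).std().round(1))
# table-tester left edge row 232
print([ (u,im[232,u].tolist()) for u in range(176,186)]); print(ray(n,180,232,12).round(1))
print([ (u,im[228,u].tolist()) for u in range(260,270)]); print(ray(n,263,228,32).round(1),ray(n,266,228,0).round(1))
```

```text
up 48 -0.0597 [622.1 614.3] 3.0
low 54 -0.0007 [568.3 568.3] 0.5
[(176, [190, 207, 217]), (177, [191, 208, 218]), (178, [191, 208, 218]), (179, [184, 197, 208]), (180, [164, 168, 171]), (181, [157, 157, 156]), (182, [156, 156, 155]), (183, [155, 156, 155]), (184, [155, 156, 155]), (185, [156, 157, 156])]
[592.7 314.1  12. ]
[(260, [67, 66, 65]), (261, [63, 62, 61]), (262, [65, 62, 63]), (263, [58, 57, 57]), (264, [80, 79, 79]), (265, [87, 86, 87]), (266, [85, 87, 88]), (267, [101, 109, 115]), (268, [108, 116, 123]), (269, [107, 116, 122])]
[609.2  45.3  32. ] [613.2  39.5   0. ]
```

```bash
python3 -m handwheel '{"hand":[-1,-1,-1,-1,-1,-1,-1,-1,-1,-1,-1,-1,-1,-1,-1,-1,-1,-1,-1],"translation":[[37,50,5],[37,50,5],[37,50,5],[37,50,5],[37,50,5],[37,50,5],[2.5,43.7,0],[2.5,43.7,0],[2.5,43.7,0],[2.5,43.7,0],[2.5,43.7,0],[2.5,43.7,0],[2.5,43.7,0],[2.5,43.7,0],[2.5,43.7,0],[2.5,43.7,0],[2.5,43.7,0],[2.5,43.7,0],[0,0,0]],"turn":[[0,0,0.0735],[0,0,0.0735],[0,0,0.0735],[0,0,0.0735],[0,0,0.0735],[0,0,0.0735],[0,0,0.0735],[0,0,0.0735],[0,0,0.0735],[0,0,0.0735],[0,0,0.0735],[0,0,0.0735],[0,0,0.0735],[0,0,0.0735],[0,0,0.0735],[0,0,0.0735],[0,0,0.0735],[0,0,0.0735],[0,0,0]]}' 60
```

```text
clock: 2.48
tcp_pos: [449.3, 286.7, 260.4]
orientation: [[-0.106, 0.994, -0.001], [0.994, 0.106, -0.0], [-0.0, -0.001, -1.0]]
wrist_force: [-0.1, -0.4, -0.4]
grip_width: 1.002
finger_force: 0.0
```

```bash
python3 -m handwheel '{"hand":[-1,-1,-1,-1,-1,-1,1,1,1,1,1,1],"translation":[[1,-2.5,-50],[0,0,-50],[0,0,-50],[0,0,-50],[0,0,-46],[0,0,0],[0,0,0],[0,0,0],[0,0,0],[0,0,0],[0,0,0],[0,0,0]],"turn":[[0,0,0],[0,0,0],[0,0,0],[0,0,0],[0,0,0],[0,0,0],[0,0,0],[0,0,0],[0,0,0],[0,0,0],[0,0,0],[0,0,0]]}' 60
```

```text
clock: 3.98
tcp_pos: [451.7, 282.5, 17.3]
orientation: [[-0.103, 0.995, 0.003], [0.995, 0.103, 0.002], [0.001, 0.003, -1.0]]
wrist_force: [-1.1, -0.7, 6.1]
grip_width: 0.407
finger_force: 63.0
```

```bash
python3 -m handwheel '{"hand":[1,1,1,1,1,1,1,1],"translation":[[0,0,20],[0,0,30],[0,0,30],[40,-3,0],[40,-3,0],[40,-3,0],[20,0,0],[0,0,0]],"turn":[[0,0,0],[0,0,0],[0,0,0],[0,0,-0.035],[0,0,-0.035],[0,0,-0.033],[0,0,0],[0,0,0]]}'
python3 - <<'E'
from h import *
for n in("top","side"):
    im,d=manip.grab_frame(n); cv2.imwrite(f"pics/{n}1.png",im); np.savez(f"{n}1.npz",im=im,d=d)
cr=im[180:420,180:440]; cv2.imwrite("pics/s1c.png",cv2.resize(cr,None,fx=2.4,fy=2.4,interpolation=cv2.INTER_CUBIC))
s=manip.get_state(); print(s["tcp_pos"],s["orientation"][:,1],s["wrist_force"])
E
```

```text
clock: 4.97
tcp_pos: [591.5, 272.6, 95.4]
orientation: [[0.001, 1.0, 0.001], [1.0, -0.001, 0.0], [0.0, 0.001, -1.0]]
wrist_force: [-0.6, 0.3, -1.8]
grip_width: 0.402
finger_force: 61.9
[589.49098019 272.68839635  95.21794299] [ 9.99998942e-01  1.50610349e-05 -1.45462167e-03] [-0.39265306  0.14175498 -3.00891299]
```

View pics/s1c.png

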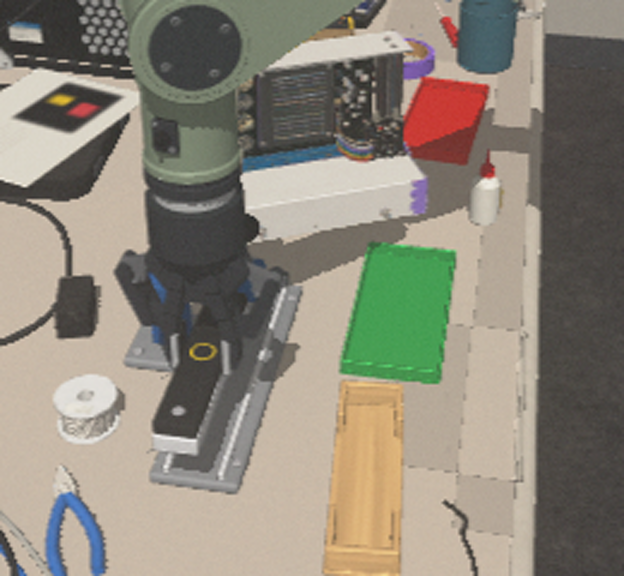

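Foot held level, rubber up, above the channel; ring at crop (203,351), i.e. side pixel about (265,326).

Run:
```python
from h import *
n="side";f=np.load(n+"1.npz"); im=f["im"]; P=cloud(n,f["d"]);H,S,V=cv2.split(cv2.cvtColor(im,cv2.COLOR_BGR2HSV))
m=np.zeros(H.shape,bool); m[315:338,250:280]=1
m&=(H>20)&(H<35)&(S>110)&(V>90); v,u=np.nonzero(m)
print(len(u),u.mean(),v.mean(),ray(n,(u.min()+u.max())/2,(v.min()+v.max())/2,114).round(1),np.median(P[m],0).round(1))
# foot top points: dark, z 100-125, y>280
q=(V<70)&(P[...,2]>100)&(P[...,2]<125)&(P[...,1]>295)&(P[...,1]<380)&(abs(P[...,0]-590)<40)
Q=P[q]; print(len(Q),np.linalg.lstsq(np.c_[Q[:,:2]-[590,273],np.ones(len(Q))],Q[:,2],rcond=None)[0],cv2.minAreaRect(Q[:,:2].astype(np.float32)))
for y in (300,320,340): 
    k=Q[abs(Q[:,1]-y)<10]; print(y,np.percentile(k[:,0],[3,97]).round(1))
print(manip.get_state()["tcp_pos"])
```

```text
36 264.0 326.0 [589.7 273.9 114. ] [589.9 273.8 113.7]
148 [ 9.31471167e-02 -1.86136128e-02  1.13917951e+02] ((587.2713012695312, 327.0069580078125), (31.288888931274414, 63.766937255859375), 0.36525991559028625)
300 [571.9 601.9]
320 [571.9 601.7]
340 [571.9 600. ]
[589.49098019 272.68839635  95.21794299]
```

```bash
python3 -m handwheel '{"hand":[1,1,1,1,1,1],"translation":[[1.5,0,-25],[0,0,-25],[0,0,-12],[0,0,-8],[0,0,-2],[0,0,0]],"turn":[[0,0,0],[0,0,0],[0,0,0],[0,0,0],[0,0,0],[0,0,0]]}'
```

```text
clock: 5.82
tcp_pos: [592.4, 273.1, 24.0]
orientation: [[-0.0, 1.0, 0.001], [1.0, 0.0, 0.0], [0.0, 0.001, -1.0]]
wrist_force: [0.3, -0.3, -2.8]
grip_width: 0.401
finger_force: 61.9
```

```bash
python3 -m handwheel '{"hand":[1,1,1,-1,-1,-1,-1],"translation":[[0,0,-1],[0,0,0],[0,0,0],[0,0,0],[0,0,0],[0,0,0],[0,0,0]],"turn":[[0,0,0],[0,0,0],[0,0,0],[0,0,0],[0,0,0],[0,0,0],[0,0,0]]}'
python3 -m handwheel '{"hand":[-1,-1,-1,-1],"translation":[[0,0,30],[0,0,30],[0,0,30],[0,35,0]],"turn":[[0,0,0],[0,0,0],[0,0,0],[0,0,0]]}'
python3 - <<'E'
from h import *
n="side"; im,d=manip.grab_frame(n); np.savez("side2.npz",im=im,d=d)
cv2.imwrite("pics/s2c.png",cv2.resize(im[220:420,180:400],None,fx=2.5,fy=2.5,interpolation=cv2.INTER_CUBIC))
P=cloud(n,d);H,S,V=cv2.split(cv2.cvtColor(im,cv2.COLOR_BGR2HSV))
m=(H>20)&(H<35)&(S>110)&(V>90)&(abs(P[...,0]-591)<25)&(P[...,1]>220)&(P[...,1]<330)&(P[...,2]<70); v,u=np.nonzero(m)
if len(u): print(len(u),ray(n,(u.min()+u.max())/2,(v.min()+v.max())/2,42).round(1),np.median(P[m],0).round(1))
E
```

```text
clock: 6.7
tcp_pos: [592.1, 272.9, 22.2]
orientation: [[0.0, 1.0, -0.0], [1.0, -0.0, -0.0], [-0.0, -0.0, -1.0]]
wrist_force: [0.4, -0.5, -0.5]
grip_width: 1.002
finger_force: 0.0
clock: 7.2
tcp_pos: [594.0, 307.2, 115.7]
orientation: [[0.003, 1.0, 0.005], [1.0, -0.003, 0.002], [0.002, 0.005, -1.0]]
wrist_force: [0.5, 0.3, 0.4]
grip_width: 1.003
finger_force: 0.0
36 [590.8 274.5  42. ] [590.1 273.6  41.8]
```

View pics/s2c.png

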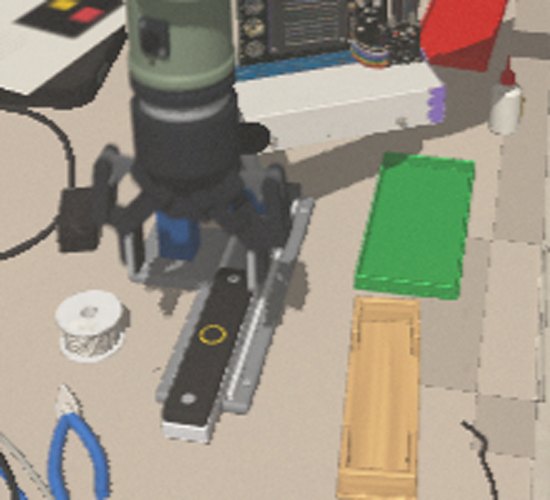

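The foot lies in the channel, rubber up, ring at crop (212,334), height 41.8 (expected 42). Next I grip the outer end.

```bash
python3 -m handwheel '{"hand":[-1,-1,-1,-1,-1,1,1,1,1,1],"translation":[[-0.5,38,0],[0,0,-40],[0,0,-40],[0,0,-11],[0,0,0],[0,0,0],[0,0,0],[0,0,0],[0,0,0],[0,0,0]],"turn":[[0,0,0],[0,0,0],[0,0,0],[0,0,0],[0,0,0],[0,0,0],[0,0,0],[0,0,0],[0,0,0],[0,0,0]]}' 25
python3 -m handwheel '{"hand":[1,1,1,1,1,1,1,1,1,1],"translation":[[0,-10,0],[0,-20,0],[0,-20,0],[0,-20,0],[0,-20,0],[0,-20,0],[0,-10,0],[0,-4,0],[0,0,0],[0,0,0]],"turn":[[0,0,0],[0,0,0],[0,0,0],[0,0,0],[0,0,0],[0,0,0],[0,0,0],[0,0,0],[0,0,0],[0,0,0]]}'
```

```text
clock: 8.5
tcp_pos: [592.2, 346.2, 22.6]
orientation: [[0.0, 1.0, 0.002], [1.0, -0.0, 0.001], [0.001, 0.002, -1.0]]
wrist_force: [-0.0, -0.2, 5.5]
grip_width: 0.414
finger_force: 30.6
clock: 9.75
tcp_pos: [592.7, 222.5, 22.7]
orientation: [[0.001, 1.0, 0.003], [1.0, -0.001, 0.002], [0.002, 0.003, -1.0]]
wrist_force: [1.2, 1.7, 7.2]
grip_width: 0.412
finger_force: 30.7
```

```bash
python3 -m handwheel '{"hand":[1,1,1,1],"translation":[[0,-3,0],[0,-2,0],[0,-1,0],[0,0,0]],"turn":[[0,0,0],[0,0,0],[0,0,0],[0,0,0]]}'
python3 -m handwheel '{"hand":[1,1,1],"translation":[[0,-1.5,0],[0,-1.5,0],[0,0,0]],"turn":[[0,0,0],[0,0,0],[0,0,0]]}'
```

```text
clock: 10.25
tcp_pos: [592.7, 217.4, 22.7]
orientation: [[0.001, 1.0, 0.003], [1.0, -0.001, 0.003], [0.003, 0.003, -1.0]]
wrist_force: [-0.2, 4.9, 6.7]
grip_width: 0.413
finger_force: 30.7
clock: 10.62
tcp_pos: [592.7, 214.4, 22.7]
orientation: [[0.001, 1.0, 0.003], [1.0, -0.001, 0.003], [0.003, 0.003, -1.0]]
wrist_force: [0.8, 4.8, 5.7]
grip_width: 0.419
finger_force: 30.7
```

```bash
python3 -m handwheel '{"hand":[1,1,1],"translation":[[0,-1.5,0],[0,-1.5,0],[0,0,0]],"turn":[[0,0,0],[0,0,0],[0,0,0]]}'
python3 - <<'E'
from h import *
n="side"; im,d=manip.grab_frame(n)
cv2.imwrite("pics/s3c.png",cv2.resize(im[240:400,200:400],None,fx=3,fy=3,interpolation=cv2.INTER_CUBIC))
P=cloud(n,d); V=im.max(2)
q=(P[...,2]>16)&(P[...,2]<46)&(P[...,1]>200)&(P[...,1]<260)&(abs(P[...,0]-591)<18); Q=P[q]
# aluminium end face
a=Q[(Q[:,2]>17)&(Q[:,2]<27)]; print("end y",np.percentile(a[:,1],[50,80,90,97]).round(1),len(a)); b=Q[Q[:,2]>36]; print(np.percentile(b[:,1],[90,97,100]).round(1),np.median(b[:,2]))
E
```

```text
clock: 11.0
tcp_pos: [592.7, 212.6, 22.7]
orientation: [[0.001, 1.0, 0.004], [1.0, -0.001, 0.005], [0.005, 0.004, -1.0]]
wrist_force: [-0.3, 8.7, 4.7]
grip_width: 0.412
finger_force: 30.6
end y [225.5 226.7 227.5 228.6] 59
[225.6 226.9 228.1] 41.27485626025114
```

View pics/s3c.png

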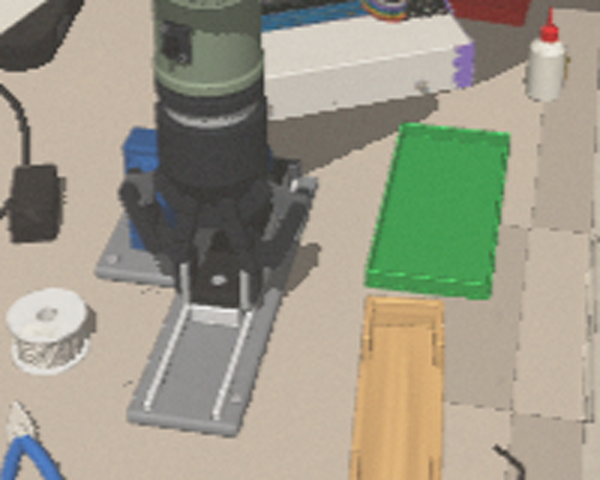

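The foot is pushed in with only its end visible at crop (215,315), and its end face at y≈226.5 puts the centre near 141.5. One more nudge to confirm the stop.

```bash
python3 -m handwheel '{"hand":[1,1,1],"translation":[[0,-1.5,0],[0,-1.5,0],[0,0,0]],"turn":[[0,0,0],[0,0,0],[0,0,0]]}'
```

```text
clock: 11.42
tcp_pos: [593.0, 212.6, 22.7]
orientation: [[0.002, 1.0, 0.005], [1.0, -0.002, 0.01], [0.01, 0.005, -1.0]]
wrist_force: [-0.6, 19.9, 4.0]
grip_width: 0.415
finger_force: 30.3
```

```bash
python3 -m handwheel '{"hand":[1,1,-1,-1,-1,-1,-1,-1,-1,-1,1,1,1,1],"translation":[[0,3,0],[0,0,0],[0,0,0],[0,0,0],[0,0,0],[0,0,30],[0,0,40],[0,0,45],[0,0,45],[0,0,0],[0,-35,0],[0,-36,0],[0,0,0],[0,0,0]],"turn":[[0,0,0],[0,0,0],[0,0,0],[0,0,0],[0,0,0],[0,0,0],[0,0,0],[0,0,0],[0,0,0],[0,0,0],[0,0,0],[0,0,0],[0,0,0],[0,0,0]]}' 40
python3 - <<'E'
from h import *
n="side"; im,d=manip.grab_frame(n); P=cloud(n,d); V=im.max(2)
Q=P[(P[...,2]>16)&(P[...,2]<46)&(P[...,1]>200)&(P[...,1]<260)&(abs(P[...,0]-591)<18)]
a=Q[(Q[:,2]>17)&(Q[:,2]<27)]; print("end y",np.percentile(a[:,1],[50,80,97]).round(1)); b=Q[Q[:,2]>36]; print(np.percentile(b[:,0],[3,97]).round(1),np.percentile(b[:,1],[90,97]).round(1),np.median(b[:,2]))
b=P[(V<80)&(P[...,2]>130)&(P[...,2]<160)&(abs(P[...,0]-591)<30)&(abs(P[...,1]-142)<30)]; print(np.percentile(b,[3,50,97],0).round(1))
print(manip.get_state()["tcp_pos"])
E
```

```text
clock: 13.18
tcp_pos: [591.3, 139.0, 180.4]
orientation: [[0.001, 1.0, -0.001], [1.0, -0.001, 0.0], [0.0, -0.001, -1.0]]
wrist_force: [-0.4, 0.4, 0.1]
grip_width: 0.143
finger_force: 0.0
end y [225.3 226.5 227.6]
[575.5 608.1] [225.5 226.9] 41.16747881343964
[[573.6 128.4 144.8]
 [590.2 149.1 151.6]
 [606.6 161.7 154.2]]
[591.34456842 139.40624235 180.60703495]
```

```bash
python3 -m handwheel '{"hand":[1,1,1,1,1],"translation":[[0.5,1.5,-18],[0,0,-10],[0,0,-8],[0,0,-8],[0,0,0]],"turn":[[0,0,0],[0,0,0],[0,0,0],[0,0,0],[0,0,0]]}'
python3 -m handwheel '{"hand":[1,1,1,1],"translation":[[0,0,-4],[0,0,-3],[0,0,-2],[0,0,0]],"turn":[[0,0,0],[0,0,0],[0,0,0],[0,0,0]]}'
```

```text
clock: 13.85
tcp_pos: [591.8, 141.0, 137.3]
orientation: [[0.0, 1.0, -0.001], [1.0, -0.0, 0.001], [0.001, -0.001, -1.0]]
wrist_force: [-2.1, 2.8, 5.2]
grip_width: -0.002
finger_force: 2.4
clock: 14.35
tcp_pos: [592.3, 140.8, 130.5]
orientation: [[0.0, 1.0, 0.002], [1.0, -0.0, 0.001], [0.001, 0.002, -1.0]]
wrist_force: [-4.4, 3.0, 12.1]
grip_width: 0.005
finger_force: 5.7
```

```bash
python3 -m handwheel '{"hand":[1,1,1,1,1,1],"translation":[[0,0,-2],[0,0,-1],[0,0,0],[0,0,0],[0,0,0],[0,0,0]],"turn":[[0,0,0],[0,0,0],[0,0,0],[0,0,0],[0,0,0],[0,0,0]]}'
```

```text
clock: 15.1
tcp_pos: [592.4, 140.8, 130.4]
orientation: [[0.0, 1.0, 0.004], [1.0, -0.0, 0.001], [0.001, 0.004, -1.0]]
wrist_force: [-9.8, 1.0, 25.7]
grip_width: 0.001
finger_force: 12.5
```

At the stop (z unchanged, force up to 26 N). Release and read the dial.

```bash
python3 -m handwheel '{"hand":[1,1,1,1,-1,-1,-1],"translation":[[0,0,10],[0,0,15],[0,0,25],[0,0,15],[-20,50,0],[-20,50,0],[0,0,0]],"turn":[[0,0,0],[0,0,0],[0,0,0],[0,0,0],[0,0,0],[0,0,0],[0,0,0]]}'
python3 - <<'E'
from h import *
for n in ("top","side"):
    im,d=manip.grab_frame(n); np.savez(n+"4.npz",im=im,d=d)
    if n=="top":
        a=cv2.resize(im[198:234,228:270],None,fx=9,fy=9,interpolation=cv2.INTER_CUBIC)
        b=cv2.resize(im[190:260,170:280],(509,324),interpolation=cv2.INTER_CUBIC)
    P=cloud(n,d); V=im.max(2)
    b2=P[(V<80)&(P[...,2]>100)&(P[...,2]<165)&(abs(P[...,0]-591)<25)&(abs(P[...,1]-142)<25)]; print(n,len(b2),np.percentile(b2,[10,50,90],0).round(1) if len(b2) else "")
cv2.imwrite("pics/d4.png",np.vstack([a[:, :378], cv2.resize(b,(378,240))]))
E
```

```text
clock: 15.98
tcp_pos: [551.0, 242.9, 190.1]
orientation: [[-0.004, 1.0, -0.0], [1.0, 0.004, -0.0], [-0.0, -0.0, -1.0]]
wrist_force: [-0.2, -0.3, -0.3]
grip_width: 0.637
finger_force: 0.0
top 173 [[577.7 127.  110.2]
 [592.2 138.4 151.5]
 [608.5 154.7 155. ]]
side 172 [[577.1 132.1 147. ]
 [589.3 148.7 151.6]
 [602.2 160.6 153. ]]
```

View pics/d4.png

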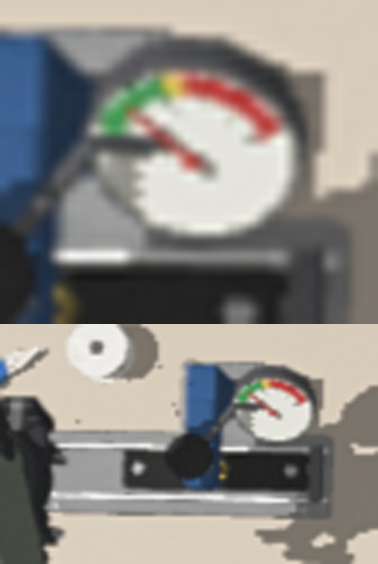

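The red hand runs from the hub at (208,168) to (133,115) in the upper crop, well inside the green sector, and the button is back up. Next: draw the foot out by its end.

```bash
python3 -m handwheel '{"hand":[-1,-1,-1,-1,-1,-1,-1,1,1,1,1,1],"translation":[[20,-14,0],[20.5,-14,0],[0,0,-40],[0,0,-45],[0,0,-45],[0,0,-37],[0,0,0],[0,0,0],[0,0,0],[0,0,0],[0,0,0],[0,0,0]],"turn":[[0,0,0],[0,0,0],[0,0,0],[0,0,0],[0,0,0],[0,0,0],[0,0,0],[0,0,0],[0,0,0],[0,0,0],[0,0,0],[0,0,0]]}' 30
python3 -m handwheel '{"hand":[1,1,1,1,1,1,1,1,1],"translation":[[0,10,0],[0,20,0],[0,20,0],[0,20,0],[0,20,0],[0,20,0],[0,15,0],[0,5,0],[0,0,0]],"turn":[[0,0,0],[0,0,0],[0,0,0],[0,0,0],[0,0,0],[0,0,0],[0,0,0],[0,0,0],[0,0,0]]}'
```

```text
clock: 17.58
tcp_pos: [593.6, 212.6, 25.1]
orientation: [[-0.0, 1.0, 0.003], [1.0, 0.0, 0.001], [0.001, 0.003, -1.0]]
wrist_force: [0.1, -0.9, 7.2]
grip_width: 0.413
finger_force: 31.9
clock: 18.7
tcp_pos: [593.1, 342.3, 25.0]
orientation: [[-0.001, 1.0, 0.002], [1.0, 0.001, -0.001], [-0.001, 0.002, -1.0]]
wrist_force: [-0.5, -2.5, 5.7]
grip_width: 0.41
finger_force: 32.0
```

```bash
python3 -m handwheel '{"hand":[-1,-1,-1,-1,-1,-1,-1,-1,-1],"translation":[[0,0,0],[0,0,0],[0,0,0],[0,0,30],[0,0,30],[0,0,20],[-0.5,-36,0],[0,-36,0],[0,0,0]],"turn":[[0,0,0],[0,0,0],[0,0,0],[0,0,0],[0,0,0],[0,0,0],[0,0,0],[0,0,0],[0,0,0]]}'
python3 - <<'E'
from h import *
n="side"; im,d=manip.grab_frame(n)
P=cloud(n,d);H,S,V=cv2.split(cv2.cvtColor(im,cv2.COLOR_BGR2HSV))
m=(H>20)&(H<35)&(S>110)&(V>90)&(abs(P[...,0]-591)<25)&(P[...,1]>220)&(P[...,1]<330)&(P[...,2]<70); v,u=np.nonzero(m)
if len(u): print(len(u),ray(n,(u.min()+u.max())/2,(v.min()+v.max())/2,42).round(1),np.median(P[m],0).round(1))
print(manip.get_state()["tcp_pos"])
E
```

```text
clock: 19.82
tcp_pos: [591.9, 268.3, 103.3]
orientation: [[0.003, 1.0, -0.001], [1.0, -0.003, -0.001], [-0.001, -0.001, -1.0]]
wrist_force: [0.2, 0.4, 0.4]
grip_width: 1.003
finger_force: 0.0
35 [592.  270.3  42. ] [592.6 270.7  42. ]
[592.18540734 269.68432082 103.37419104]
```

```bash
python3 -m handwheel '{"hand":[-1,-1,-1,-1,1,1,1,1,1,1,1,1,1],"translation":[[0,0.5,-30],[0,0,-30],[0,0,-20],[0,0,0],[0,0,0],[0,0,0],[0,0,0],[0,0,0],[0,0,0],[0,0,20],[0,0,30],[0,0,30],[0,0,0]],"turn":[[0,0,0],[0,0,0],[0,0,0],[0,0,0],[0,0,0],[0,0,0],[0,0,0],[0,0,0],[0,0,0],[0,0,0],[0,0,0],[0,0,0],[0,0,0]]}' 60
python3 -m handwheel '{"hand":[1,1,1,1,1,1,1,1,1,1,1,1],"translation":[[-20,0,0],[-35,0,0],[-35,0,0],[-35,0,0],[-19,0,0],[0,-30,0],[0,-45,0],[0,-45,0],[0,-45,0],[0,-35,0],[0,-17,0],[0,0,0]],"turn":[[0,0,0],[0,0,0],[0,0,0],[0,0,0],[0,0,0],[0,0,0],[0,0,0],[0,0,0],[0,0,0],[0,0,0],[0,0,0],[0,0,0]]}'
python3 - <<'E'
from h import *
n="side"; im,d=manip.grab_frame(n)
P=cloud(n,d);H,S,V=cv2.split(cv2.cvtColor(im,cv2.COLOR_BGR2HSV))
m=(H>20)&(H<35)&(S>110)&(V>90)&(abs(P[...,0]-448)<30)&(abs(P[...,1]-52)<40)&(P[...,2]>70); v,u=np.nonzero(m)
if len(u): print(len(u),np.median(P[m],0).round(1))
print(manip.get_state()["tcp_pos"])
E
```

```text
clock: 21.5
tcp_pos: [593.2, 271.3, 105.1]
orientation: [[0.0, 1.0, 0.004], [1.0, -0.0, 0.002], [0.002, 0.004, -1.0]]
wrist_force: [0.1, -0.4, -2.3]
grip_width: 0.405
finger_force: 61.5
clock: 23.0
tcp_pos: [448.2, 53.4, 103.0]
orientation: [[0.002, 1.0, -0.0], [1.0, -0.002, 0.0], [0.0, -0.0, -1.0]]
wrist_force: [0.7, 0.6, -2.9]
grip_width: 0.405
finger_force: 61.4
25 [447.7  53.4 120.6]
[448.34319373  54.12778402 103.08298224]
```

```bash
python3 -m handwheel '{"hand":[1,1,1,1,1,1],"translation":[[0,-1,-30],[0,0,-30],[0,0,-15],[0,0,-8],[0,0,-2],[0,0,0]],"turn":[[0,0,0],[0,0,0],[0,0,0],[0,0,0],[0,0,0],[0,0,0]]}'
python3 -m handwheel '{"hand":[1,1,1],"translation":[[0,0,-1],[0,0,-1],[0,0,0]],"turn":[[0,0,0],[0,0,0],[0,0,0]]}'
```

```text
clock: 23.8
tcp_pos: [448.5, 53.3, 18.7]
orientation: [[-0.0, 1.0, 0.001], [1.0, 0.0, 0.0], [0.0, 0.001, -1.0]]
wrist_force: [0.7, 0.4, -1.9]
grip_width: 0.405
finger_force: 61.2
clock: 24.18
tcp_pos: [448.1, 52.9, 16.5]
orientation: [[0.0, 1.0, 0.0], [1.0, -0.0, 0.0], [0.0, 0.0, -1.0]]
wrist_force: [0.3, 0.0, -2.4]
grip_width: 0.407
finger_force: 61.2
```

```bash
python3 -m handwheel '{"hand":[1,1,1],"translation":[[0,0,-1],[0,0,-0.5],[0,0,0]],"turn":[[0,0,0],[0,0,0],[0,0,0]]}'
```

```text
clock: 24.55
tcp_pos: [448.2, 52.9, 15.6]
orientation: [[0.0, 1.0, 0.001], [1.0, -0.0, 0.0], [0.0, 0.001, -1.0]]
wrist_force: [-1.3, -0.8, 5.3]
grip_width: 0.41
finger_force: 62.4
```

Contact with the tray floor (+5 N). Release partly, rise, open, and check.

```bash
python3 -m handwheel '{"hand":[-0.2,-0.2,-0.2,-0.2,-0.2,-0.2,-0.2,-0.2,-0.2,-1,-1,-1],"translation":[[0,0,0],[0,0,0],[0,0,0],[0,0,10],[0,0,30],[0,0,40],[0,0,40],[0,0,40],[0,0,20],[-20,-50,0],[-20,-50,0],[0,0,0]],"turn":[[0,0,0],[0,0,0],[0,0,0],[0,0,0],[0,0,0],[0,0,0],[0,0,0],[0,0,0],[0,0,0],[0,0,0],[0,0,0],[0,0,0]]}'
python3 - <<'E'
from h import *
n="side"; im,d=manip.grab_frame(n)
cv2.imwrite("pics/s5.png",im[200:440,180:440])
P=cloud(n,d);H,S,V=cv2.split(cv2.cvtColor(im,cv2.COLOR_BGR2HSV))
m=(H>20)&(H<35)&(S>110)&(V>90)&(abs(P[...,0]-448)<30)&(abs(P[...,1]-52)<40)&(P[...,2]<60)&(P[...,2]>20); v,u=np.nonzero(m)
print(len(u),np.median(P[m],0).round(1) if len(u) else "")
q=P[(V<80)&(P[...,2]>22)&(P[...,2]<45)&(abs(P[...,0]-448)<45)&(abs(P[...,1]-52)<95)]
print(len(q),np.linalg.lstsq(np.c_[q[:,:2]-[448,52],np.ones(len(q))],q[:,2],rcond=None)[0].round(3))
E
```

```text
clock: 26.05
tcp_pos: [406.7, -49.3, 195.5]
orientation: [[0.005, 1.0, 0.0], [1.0, -0.005, -0.001], [-0.001, 0.0, -1.0]]
wrist_force: [0.6, -0.2, 0.1]
grip_width: 1.001
finger_force: 0.0
22 [447.7  52.9  32.1]
564 [ 3.7000e-02 -9.0000e-03  3.2118e+01]
```

View pics/s5.png

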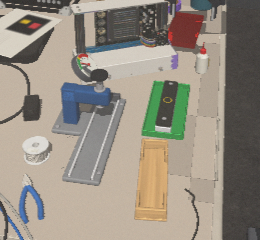

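The foot lies flat in the green tray, rubber up, ring at crop (168,99) and top at z≈32 (expected 33). The button is up and the bystanders have not moved.

```bash
python3 -c "
from station import manip
print(manip.hand_in())"
```

```text
the job is handed in; nothing more can be done
None
```

The foot tested soft, with the red hand well inside the green sector, so I laid it flat, rubber side up, in the green tray and handed the job in at about 26 s; the hand-in returned no verdict.

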